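Re-seat four watch movements on their own stands

ROBOT

A 6-joint arm with a two-finger parallel gripper is mounted at the origin on the work surface. World frame = base frame: x ahead of the robot, y to its left, z up, the work surface at z = 0. Lengths are in m, angles in rad, forces in N, time in s.
With the tool pointing down it reaches from about 0.325 to 0.9 m from the base axis. Payload 6.1 kg.
Tool frame: the origin (TCP) lies between the finger pads; the fingertips stand robot.tcp_to_tips ahead of it and the grasp point (between the pads) lies 5 mm behind it (robot.tcp_to_tips is the distance from the TCP to the fingertips, in m); z points along the fingers, y is the line along which they close (so a half turn about z gives the same grasp; the last joint's range is limited). The gripper opens to 85 mm and grips with 20 to 120 N. Pads are 22 mm wide; open, the fingers measure 114 mm over their backs; the gripper's body (76 mm by 85 mm) begins 54 mm behind the grasp point. The pads swing forward as they close: fully open they stand 13 mm farther back than shut.
Start: joints at [1.103, 0.22, 1.526, -0, 1.395, -0.126], TCP at [0.209, 0.589, 0.245] pointing down, gripper open.
Joint ranges: [-2.98, 2.98], [-0.91, 2.08], [0.09, 2.57], [-1.24, 4.39], [0.2, 2.65], [-2.68, 2.68]. Speed limits (rad/s): [2.57, 2.57, 3.01, 3.14, 3.14, 3.14].

INTERFACE

Orientations are given as a 3x3 rotation matrix whose columns are the frame's x, y, z axes.
In Python, from plant import robot, imaging gives the robot as it stands. The module is installed in compiled form; this text tells all that it offers.
- The arm moves only by the tool send_rows, never from a script. Its argument "rows" is a list that holds one entry, the list of rows, each a list of 5 numbers: the closure, from 0 (fully open) to 1 (shut), then the shift along the tool's x, y, z in units of 0.5 m (1.0 is 0.5 m), then the turn about the tool's z in units of 90 degrees (1.0 is 90 degrees). A call has 1 to 20 rows; each row shifts and turns the commanded pose from where the row before left it, along the tool's axes as they then stand; what a row does not reach is not made up. A row lasts 1/10 s, in which the tool goes at most 50 mm and 8.59 degrees, less where a joint would pass 70% of its speed; a pose out of reach is approached as far as the arm can. A call with a number of a shift or a turn outside -1 to 1 is refused whole. A call with a gripper value outside its range is refused whole. The fingers move at their own pace and stop on an object; "grip_force" is the grip in N (left out, the last holds). Time passes only in rows, so rows that do not move let the fingers close. It gives the time, the measured TCP pose, the force, the opening and the grip force at its end, in the units of the state.
- robot.observe(): the state, without advancing time (a new reading comes with each control period).
- imaging.grab_frame(name): name is "scene" or "side" or "wrist"; returns a dict with "pixels" (480x640x3 uint8, red, green, blue), "range_z" (480x640 float32, m along the optical axis (not along the pixel's ray), 0 where there is no reading), "camera_matrix" (3x3 intrinsics, pixels), "camera_from_world" (4x4, takes a point from world to camera coordinates). Camera axes: x right, y down, z forward; pixel columns grow to the right and rows downward; lengths in m; the calibration is good to about 2 mm. A picture is of the moment at which its call begins.
- robot.finish_job(): hands the job in; it is judged then, once.
Trained networks look in a picture, given as the dict that the camera call returned (one of the last four; its "shot" number tells which), for a name from the list of things; names that differ only in an ending like _2 or _b are one class to them, and where a whole thing is asked for, a point or a joint stands for the part that bears it (a point fixed in the world has none). Each returns a list of dicts, best first, with "confidence" (0 to 1); they miss things now and then, are a little off and sometimes report something else, mostly with a low value. They report only what shows in the picture. A call takes as long as a camera call.
- imaging.spot_in(picture, name): "xy" ([column, row] in pixels, amid what is visible of it).
- imaging.regions_of(picture, name): "pixels" (480x640 bool, what is visible of it) and "xy" ([column, row] in pixels, amid what is visible of it).
The state is a dict: "time": time; "joint_pos": joint angles; "joint_velocities": joint speeds; "joint_torque": joint torques, N m; "eef_pos": TCP position; "ee_rot": TCP orientation; "contact_force": force on the tool from outside, world axes, zero at the start; "torque": the same for the moment, N m; "grip_width": finger opening in m; "grasp_force": force on a finger pad.
Only numpy, scipy, OpenCV 4.12 (cv2) and the standard library are available. Lean on these libraries where they do the work, as an engineer would, in place of code of your own. Each camera call takes 0.05 s, during which the arm holds its last target. There are 200 camera calls.

TASK

The four watch movement holders stand on each other's stands. Put each one, upright and centred, on the stand of its own shape (large round on the large round stand, square on the square, oblong on the oblong, small round on the small round), parking on the empty hexagonal stand where you need a free spot. Set them down rather than drop them, never tip one over, and leave the glass dust dome where it is.

Things in the scene. Friction and masses are not known exactly. Their poses are not given: they have to be found in the camera images.
- large_round: Steel holder with a watch movement (brass plate) on top; 26 mm high (details rise 3 mm more), about 140 g. Large round one, 50 mm in diameter. Two brass clamp screws (7 mm diameter, 13 mm above the underside) stick out 7 mm mid-side at +y and -y; grip across x, where the sides are smooth. Origin: centre of the underside; z up. Starts near the centre of a stand not its own.
- square: Steel holder with a watch movement (brass plate) on top; 26 mm high (details rise 3 mm more), about 140 g. Square one, 42 mm by 42 mm. Two brass clamp screws (7 mm diameter, 13 mm above the underside) stick out 7 mm mid-side at +y and -y; grip across x, where the sides are smooth. Origin: centre of the underside; z up. Starts near the centre of a stand not its own.
- oblong: Steel holder with a watch movement (brass plate) on top; 26 mm high (details rise 3 mm more), about 140 g. Oblong, 34 mm along x by 60 mm along y. Two brass clamp screws (7 mm diameter, 13 mm above the underside) stick out 7 mm mid-side at +y and -y; grip across x, where the sides are smooth. Origin: centre of the underside; z up. Starts near the centre of a stand not its own.
- small_round: Steel holder with a watch movement (brass plate) on top; 26 mm high (details rise 3 mm more), about 70 g. Small round one, 32 mm in diameter. Two brass clamp screws (7 mm diameter, 13 mm above the underside) stick out 7 mm mid-side at +y and -y; grip across x, where the sides are smooth. Origin: centre of the underside; z up. Starts near the centre of a stand not its own.
- stand_large_round: Fixed flat white stand, 12 mm high, grey inlay on its flat top. Large round disc, 90 mm in diameter. Origin: centre of its underside on the bench; z up, the top at z = 12 mm. Starts with a wrong holder on it.
- stand_square: Fixed flat white stand, 12 mm high, grey inlay on its flat top. Square, 80 mm by 80 mm. Origin: centre of its underside on the bench; z up, the top at z = 12 mm. Starts with a wrong holder on it.
- stand_oblong: Fixed flat white stand, 12 mm high, grey inlay on its flat top. Oblong, 104 mm along its x and 56 mm along its y. Origin: centre of its underside on the bench; z up, the top at z = 12 mm. Starts with a wrong holder on it.
- stand_small_round: Fixed flat white stand, 12 mm high, grey inlay on its flat top. Small round disc, 62 mm in diameter. Origin: centre of its underside on the bench; z up, the top at z = 12 mm. Starts with a wrong holder on it.
- stand_hexagon: Fixed flat white stand, 12 mm high, grey inlay on its flat top. Regular hexagon, 80 mm across flats. Origin: centre of its underside on the bench; z up, the top at z = 12 mm. Starts empty: the spare place for parking; no holder belongs on it.
- dust_dome: Loose glass dust dome with a knob, on a round white base 120 mm in diameter, 107 mm high in all, standing at the left of the work. Origin: centre of the underside. Not to be disturbed.

How it is judged:
At the end, for the whole second after the job is handed in: Each of the four holders stands on the stand of its own shape, within 12 mm of its centre, upright (within 0.08 rad) and resting on its top (height within 3 mm), released and at rest; the hexagonal stand is therefore empty. Which way a holder is turned does not matter (horizontal distance between large_round and stand_large_round below 0.012 m and z of large_round in the frame of stand_large_round between 0.009 and 0.015 m and angle between each of large_round, square, oblong, small_round's own z axis and vertical below 0.08 rad and linear speed of each of large_round, square, oblong, small_round below 0.02 m/s and angular speed of each of large_round, square, oblong, small_round below 0.2 rad/s and contact force between each of large_round, square, oblong, small_round and the fingers below 0.05 N and horizontal distance between square and stand_square below 0.012 m and z of square in the frame of stand_square between 0.009 and 0.015 m and horizontal distance between oblong and stand_oblong below 0.012 m and z of oblong in the frame of stand_oblong between 0.009 and 0.015 m and horizontal distance between small_round and stand_small_round below 0.012 m and z of small_round in the frame of stand_small_round between 0.009 and 0.015 m); the robot touches nothing.
It fails at once if a holder is tipped by more than 0.6 rad (angle between any of large_round, square, oblong, small_round's own z axis and vertical above 0.6 rad).
It fails at once if a holder is dropped: it touches nothing while its underside is more than 40 mm above the bench (28 mm above the stands) ((height (world z) of large_round above 0.04 m and contact force between large_round and anything else below 0.02 N) or (height (world z) of square above 0.04 m and contact force between square and anything else below 0.02 N) or (height (world z) of oblong above 0.04 m and contact force between oblong and anything else below 0.02 N) or (height (world z) of small_round above 0.04 m and contact force between small_round and anything else below 0.02 N)).
It fails at once if the dust dome is moved by more than 20 mm (distance of dust_dome from where it was at the start of the episode above 0.02 m).
It also fails if it takes over 134 s, if anything falls off the work surface, if the arm or the gripper's body presses on something with over 40 N, if the wrist force passes 120 N, or if a joint passes its speed limit or range.

## Working session

There is one attempt and no reset: what is moved stays moved. The work goes in short steps, Python scripts to look and compute and a tool call to move; the robot and the scene stay as the last step left them, time stands still between calls to the robot, and variables do not carry over. Pictures are saved under pics/ and viewed, at most 14 in all, crops included, and the job is handed in when it is done.

Besides the shell and the picture viewer there is one more tool, called after "Request:" in YAML: its name, and indented under it one key for each argument. send_rows: Moves the arm, as the interface text tells. Shifts and turns lie within -1 to 1; 1 stands for 0.5 m of shift or 90 degrees of turn. Its arguments: {"type":"object","properties":{"rows":{"type":"array"},"grip_force":{"type":"number"}},"required":["rows"]}

```bash
mkdir -p pics; cat > h.py <<'E'
import numpy as np, cv2
from plant import robot, imaging
def world(f,mask):
    v,u=np.nonzero(mask&(f["range_z"]>0)); z=f["range_z"][v,u]
    p=np.linalg.inv(f["camera_matrix"])@np.stack([u,v,np.ones_like(u)])*z
    T=np.linalg.inv(f["camera_from_world"]); return (T[:3,:3]@p).T+T[:3,3]
def save(f,n): cv2.imwrite("pics/"+n,f["pixels"][:,:,::-1])
N=["large_round","square","oblong","small_round"]
E
python3 - <<'E'
from h import *
np.set_printoptions(precision=4,suppress=True)
s=robot.observe()
print(s, robot.tcp_to_tips)
for c in ["scene","side"]:
    f=imaging.grab_frame(c); save(f,c+"0.png")
    T=np.linalg.inv(f["camera_from_world"]);print(c,T[:3,3])
    for n in N+["stand_"+n for n in N]+["stand_hexagon","dust_dome"]:
        for r in imaging.regions_of(f,n)[:2]:
            P=world(f,r["pixels"]); 
            if len(P)<20: continue
            print(n,round(r["confidence"],2),np.round(r["xy"]),len(P),"med",np.median(P,0),"lo",np.percentile(P,2,axis=0),"hi",np.percentile(P,98,axis=0))
E
```

```text
{'time': 0.0, 'joint_pos': array([ 1.1029,  0.2212,  1.5276,  0.    ,  1.3947, -0.1261]), 'joint_velocities': array([ 0.0011, -0.0012, -0.001 , -0.0006,  0.0012,  0.0013]), 'joint_torque': array([ -0.0008, -49.6959, -38.9358,  -0.0005,   0.0121,   0.    ]), 'eef_pos': array([0.2092, 0.5883, 0.2442]), 'ee_rot': array([[-0.9421,  0.3352, -0.0009],
       [ 0.3352,  0.9421, -0.0017],
       [ 0.0003, -0.0019, -1.    ]]), 'contact_force': array([-0.0296,  0.1463,  0.2457]), 'torque': array([-0.0059, -0.0282,  0.0205]), 'grasp_force': 0.0, 'grip_width': 0.08541669769039822} 0.014
scene [1.2828 0.6225 0.8294]
large_round 0.7 [185. 204.] 396 med [ 0.6164 -0.2086  0.0351] lo [ 0.59   -0.2355  0.0132] hi [ 0.6322 -0.1919  0.0408]
square 0.77 [259. 250.] 507 med [0.6322 0.0226 0.0353] lo [ 0.5991 -0.0044  0.012 ] hi [0.6487 0.0412 0.0407]
oblong 0.95 [351. 233.] 595 med [0.4682 0.1345 0.0337] lo [0.4288 0.1007 0.0005] hi [0.4924 0.1598 0.0398]
oblong 0.26 [331. 305.] 985 med [0.6515 0.2019 0.0111] lo [0.5964 0.1502 0.0017] hi [0.6796 0.2313 0.0147]
small_round 0.75 [327. 289.] 320 med [0.6425 
[... 1749 characters left out ...]
152]
stand_oblong 0.81 [360. 276.] 1295 med [0.6003 0.0029 0.0124] lo [ 0.5699 -0.0187  0.0011] hi [0.6748 0.0474 0.0155]
stand_oblong 0.45 [336. 204.] 1062 med [0.6244 0.1711 0.0127] lo [0.5938 0.1435 0.0049] hi [0.6743 0.2251 0.0158]
stand_small_round 0.67 [247. 255.] 305 med [0.449  0.1061 0.012 ] lo [0.4308 0.0967 0.0046] hi [0.4812 0.1266 0.0148]
stand_hexagon 0.74 [273. 391.] 2945 med [ 0.4314 -0.1371  0.013 ] lo [ 0.394  -0.1735  0.0075] hi [ 0.4704 -0.0966  0.0156]
dust_dome 0.7 [215. 147.] 3246 med [0.4505 0.3415 0.0575] lo [0.4023 0.3179 0.0061] hi [0.503  0.3898 0.1045]
dust_dome 0.47 [368. 270.] 887 med [0.6197 0.0073 0.0373] lo [ 0.5982 -0.0093  0.0154] hi [0.6464 0.0344 0.0414]
```

```bash
python3 - <<'E'
from h import *
A=np.full((600,800,3),60,np.uint8)
# ortho: 1px=1mm ; col = (0.30 - y), row=(0.72-x); side image raster, two panels
for k,c in enumerate(["scene","side"]):
    f=imaging.grab_frame(c); P=world(f,np.ones((480,640),bool)); col=f["pixels"][f["range_z"]>0]
    o=np.argsort(P[:,2]);P=P[o];col=col[o]
    u=((0.28-P[:,1])*700).astype(int)+400*k; v=((0.75-P[:,0])*1200).astype(int)
    v=((0.75-P[:,0])*700).astype(int)
    ok=(u>=400*k)&(u<400*k+399)&(v>=0)&(v<300)&(P[:,2]<.06)
    for du in(0,1):
        for dv in (0,1): A[v[ok]+dv,u[ok]+du]=col[ok][:,::-1]
    img=f["pixels"][:,:,::-1]
    A[300:,400*k:400*k+400]=cv2.resize(img[150:450,140:540] if k==0 else img[150:480,150:550],(400,300))
cv2.imwrite("pics/o.png",A)
E
```

```text
(no output)
```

View pics/o.png

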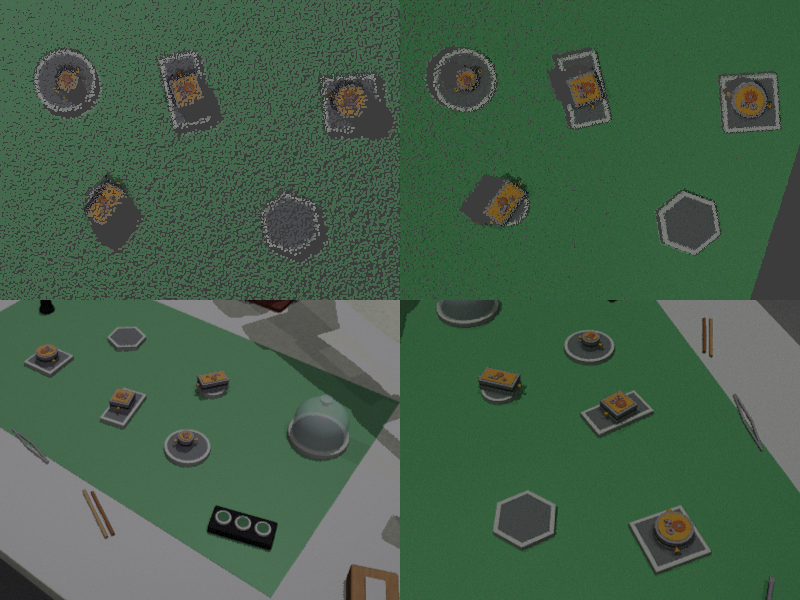

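View pics/side0.png

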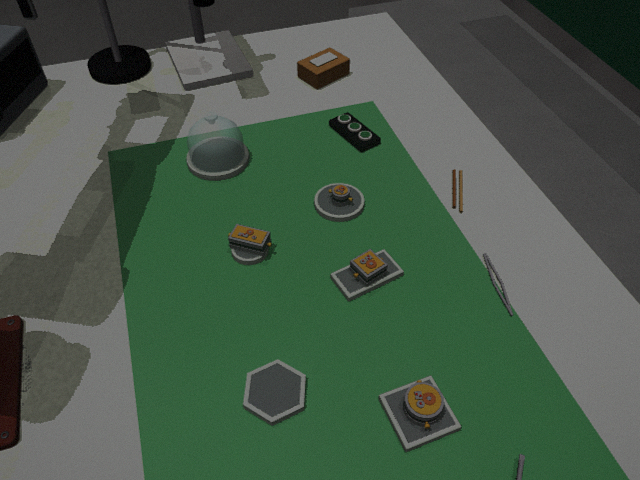

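```bash
cat >> h.py <<'E'
def cloud(cams):
    return np.vstack([np.c_[world(f,f["range_z"]>0),f["pixels"][f["range_z"]>0]] for f in map(imaging.grab_frame,cams)])
def near(P,c,r,lo,hi): return P[(np.hypot(P[:,0]-c[0],P[:,1]-c[1])<r)&(P[:,2]>lo)&(P[:,2]<hi)]
def rect(Q):
    (c,s,a)=cv2.minAreaRect((Q[:,:2]*1000).astype(np.float32)); e,_=cv2.minEnclosingCircle((Q[:,:2]*1000).astype(np.float32))
    return np.round(c,1),np.round(s,1),round(a,1),"circ",np.round(e,1)
E
python3 - <<'E'
from h import *
P=cloud(["scene","side"])
H={"large_round":(.606,-.222),"square":(.622,.015),"oblong":(.464,.13),"small_round":(.637,.184)}
S={"stand_large_round":(.637,.189),"stand_square":(.604,-.22),"stand_oblong":(.623,.017),"stand_small_round":(.457,.123),"stand_hexagon":(.43,-.137)}
for n,c in H.items():
    Q=near(P,c,.05,.0345,.039); print(n,len(Q),rect(Q))
    R=near(P,c,.05,.018,.031); 
    if n in("large_round","small_round"):
        c=np.array(rect(Q)[0])/1000; d=R[:,:2]-c; r=np.hypot(*d.T); k=r>(.029 if n[0]=="l" else .02)
        print(np.round(np.c_[r[k]*1e3,np.degrees(np.arctan2(d[k,1],d[k,0])),R[k,2]*1e3])[::4].astype(int).tolist())
for n,c in S.items():
    Q=near(P,c,.065,.009,.0145); Q=Q[Q[:,3:].max(1)-Q[:,3:].min(1)<45]; print(n,len(Q),rect(Q))
E
```

```text
large_round 900 (array([ 608.3, -217.3]), array([53.3, 48.6]), 57.8, 'circ', array([ 608.6, -217.6]))
[[32, 72, 31], [31, 75, 28], [29, 76, 28], [30, -103, 28], [32, -107, 30], [33, -109, 30], [33, -110, 26], [35, -103, 29]]
square 613 (array([624.5,  16. ]), array([47.6, 44.9]), 19.3, 'circ', array([624. ,  16.3]))
oblong 651 (array([461.9, 130.8]), array([37.4, 61. ]), 55.1, 'circ', array([462.1, 130.6]))
small_round 260 (array([636.9, 184.4]), array([33.9, 31.5]), 46.9, 'circ', array([637.4, 184.2]))
[[21, 131, 28], [23, 127, 27], [22, -40, 27], [22, 128, 29], [22, 137, 27], [39, 157, 18], [22, -43, 25], [23, -55, 25]]
stand_large_round 1821 (array([636.1, 187.9]), array([91.2, 89.7]), 85.8, 'circ', array([637.1, 187.2]))
stand_square 2392 (array([ 604.2, -218. ]), array([81.7, 84.9]), 3.7, 'circ', array([ 603.7, -220.3]))
stand_oblong 1466 (array([623.4,  17.9]), array([106.3,  59.7]), 12.3, 'circ', array([623.5,  17.7]))
stand_small_round 357 (array([461.2, 127.2]), array([64.9, 59.1]), 52.7, 'circ', array([460.2, 129.2]))
stand_hexagon 3032 (array([ 432.9, -133.2]), array([92.9, 81.2]), 69.0, 'circ', array([ 433.5, -133.2]))
```

```bash
cat >> h.py <<'E'
def plan(x,y,z,yaw,step=.03):
    s=robot.observe(); R=s["ee_rot"]; p=s["eef_pos"]; a=np.degrees(np.arctan2(R[1,1],R[0,1]))
    t=-((yaw-a+90)%180-90)   # tool-z turn, deg
    th=np.radians(a-t); Y=np.array([np.cos(th),np.sin(th),0]); X=np.array([-Y[1],Y[0],0])
    if R[2,2]>0: raise SystemExit
    d=np.array([x,y,z])-p; D=np.array([d@X,d@Y,-d[2]])
    nt=int(np.ceil(abs(t)/7.5)); n=int(np.ceil(np.linalg.norm(D)/step))
    print("t",round(s["time"],1),"pos",np.round(p,4),"yaw",round(a,1),"w",round(s["grip_width"],4),"q6",round(s["joint_pos"][5],2))
    print("turn rows",nt,"of",round(t/90/max(nt,1),4)," total shift units",np.round(D/.5,4),"rows",n,"each",np.round(D/.5/max(n,1),4))
E
python3 - <<'E'
from h import *
P=cloud(["scene","side"]); c=np.array([.6245,.016]); R=near(P,c,.036,.02,.030); d=R[:,:2]-c; a=np.radians(19.3)
u=np.abs(d@[np.cos(a),np.sin(a)]); v=np.abs(d@[-np.sin(a),np.cos(a)])
print("screw on 19deg axis:",((u>.025)&(v<.006)).sum()," on 109:",((v>.025)&(u<.006)).sum())
k=np.maximum(u,v)>.0255;print(np.round(np.degrees(np.arctan2(d[k,1],d[k,0]))).astype(int))
plan(.6083,-.2175,.2,-15)
E
```

```text
screw on 19deg axis: 23  on 109: 0
[  15   24   18   25   21 -165 -164 -163 -158 -162 -158 -154 -162 -156
 -157 -154 -158 -153]
t 1.4 pos [0.2095 0.5888 0.2453] yaw 70.4 w 0.0853 q6 -0.13
turn rows 12 of 0.0791  total shift units [-1.3513  1.1878  0.0906] rows 31 each [-0.0436  0.0383  0.0029]
```

Request:
send_rows:
  rows:
    - [[0,0,0,0,0.079],[0,0,0,0,0.079],[0,0,0,0,0.079],[0,0,0,0,0.079],[0,0,0,0,0.079],[0,0,0,0,0.079],[0,0,0,0,0.079],[0,0,0,0,0.079],[0,0,0,0,0.079],[0,0,0,0,0.079],[0,0,0,0,0.079],[0,0,0,0,0.079],[0,-0.0436,0.0383,0,0],[0,-0.0436,0.0383,0,0],[0,-0.0436,0.0383,0,0],[0,-0.0436,0.0383,0,0],[0,-0.0436,0.0383,0,0],[0,-0.0436,0.0383,0,0],[0,-0.0436,0.0383,0,0],[0,-0.0436,0.0383,0,0]]
  grip_force: 40

```text
time: 3.4
eef_pos: [0.3131, 0.3799, 0.2455]
ee_rot: [[0.257, 0.966, 0.0], [0.966, -0.257, 0.0], [0.0, 0.0, -1.0]]
contact_force: [-0.1, -0.3, 0.2]
grip_width: 0.0847
grasp_force: 0.0
```

Request:
send_rows:
  rows:
    - [[0,-0.0436,0.0383,0,0],[0,-0.0436,0.0383,0,0],[0,-0.0436,0.0383,0,0],[0,-0.0436,0.0383,0,0],[0,-0.0436,0.0383,0,0],[0,-0.0436,0.0383,0,0],[0,-0.0436,0.0383,0,0],[0,-0.0436,0.0383,0,0],[0,-0.0436,0.0383,0,0],[0,-0.0436,0.0383,0,0],[0,-0.0436,0.0383,0,0],[0,-0.0436,0.0383,0,0],[0,-0.0436,0.0383,0,0],[0,-0.0436,0.0383,0,0],[0,-0.0436,0.0383,0,0],[0,-0.0436,0.0383,0,0],[0,-0.0436,0.0383,0,0],[0,-0.0436,0.0383,0,0],[0,-0.0436,0.0383,0,0],[0,-0.0436,0.0383,0,0]]

```text
time: 5.4
eef_pos: [0.5711, -0.1401, 0.2454]
ee_rot: [[0.257, 0.966, 0.0], [0.966, -0.257, -0.0], [0.0, 0.0, -1.0]]
contact_force: [1.4, 0.4, -0.5]
grip_width: 0.0855
grasp_force: 0.0
```

Request:
send_rows:
  rows:
    - [[0,-0.043,0.038,0.03,0],[0,-0.043,0.038,0.03,0],[0,-0.043,0.037,0.03,0],[0,0,0,0,0],[0,0,0,0,0]]

```text
time: 5.9
eef_pos: [0.6082, -0.2159, 0.1995]
ee_rot: [[0.258, 0.966, -0.002], [0.966, -0.258, 0.001], [0.001, -0.002, -1.0]]
contact_force: [-0.6, -0.6, 0.3]
grip_width: 0.0857
grasp_force: 0.0
```

```bash
python3 - <<'E'
from h import *
plan(.6083,-.2175,.028,-15)
f=imaging.grab_frame("wrist"); save(f,"w1.png")
P=np.c_[world(f,f["range_z"]>0),f["pixels"][f["range_z"]>0]]
c=(.6083,-.2175)
print(rect(near(P,c,.04,.034,.040)))
Q=near(P,c,.065,.009,.0145); Q=Q[Q[:,3:].max(1)-Q[:,3:].min(1)<45]; print(rect(Q), np.median(Q[:,2]))
E
```

```text
t 5.9 pos [ 0.6082 -0.2159  0.1995] yaw -15.0 w 0.0857 q6 -0.2
turn rows 1 of 0.0004  total shift units [-0.003   0.0009  0.3429] rows 6 each [-0.0005  0.0002  0.0572]
(array([ 606.3, -217.6]), array([48.6, 49.5]), 77.3, 'circ', array([ 606.1, -218. ]))
(array([ 602.2, -219.1]), array([80.1, 80.1]), 3.8, 'circ', array([ 602.2, -219.1])) 0.013285041428730326
```

View pics/w1.png

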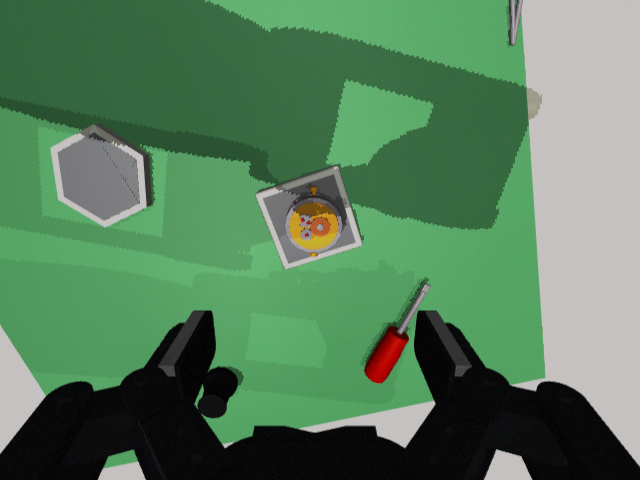

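Request:
send_rows:
  rows:
    - [[0,-0.0044,-0.0024,0.04,0],[0,0,0,0.04,0],[0,0,0,0.04,0],[0,0,0,0.04,0],[0,0,0,0.04,0],[0,0,0,0.04,0],[0,0,0,0.04,0],[0,0,0,0.03,0],[0,0,0,0.02,0],[0,0,0,0.01,0],[0,0,0,0.003,0],[0,0,0,0,0],[0,0,0,0,0]]

```text
time: 7.25
eef_pos: [0.6076, -0.218, 0.0298]
ee_rot: [[0.257, 0.966, 0.001], [0.966, -0.257, -0.001], [-0.0, 0.001, -1.0]]
contact_force: [0.3, -0.1, -0.2]
grip_width: 0.0854
grasp_force: 0.0
```

```bash
python3 - <<'E'
from h import *
f=imaging.grab_frame("side"); cv2.imwrite("pics/s2.png",cv2.resize(f["pixels"][330:480,320:520,::-1],(800,600)))
plan(.6065,-.2177,.028,-15)
E
```

```text
t 7.3 pos [ 0.6075 -0.218   0.0297] yaw -14.9 w 0.0853 q6 -0.21
turn rows 1 of 0.001  total shift units [-0.     -0.0022  0.0034] rows 1 each [-0.     -0.0022  0.0034]
```

View pics/s2.png

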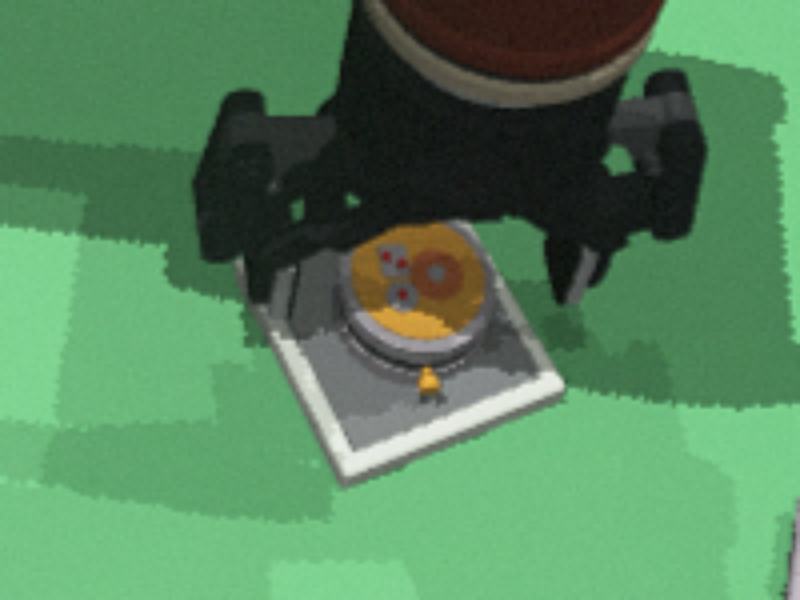

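Request:
send_rows:
  rows:
    - [[0,0,-0.001,0.004,0],[0,0,0,0,0],[1,0,0,0,0],[1,0,0,0,0],[1,0,0,0,0],[1,0,0,0,0],[1,0,0,0,0],[1,0,0,0,0],[1,0,0,0,0],[1,0,0,0,0],[1,0,0,0,0],[1,0,0,0,0]]
  grip_force: 40

```text
time: 8.5
eef_pos: [0.6068, -0.2177, 0.0271]
ee_rot: [[0.257, 0.966, 0.001], [0.966, -0.257, -0.0], [-0.0, 0.001, -1.0]]
contact_force: [0.4, -1.3, 5.3]
grip_width: 0.0488
grasp_force: 41.9
```

Request:
send_rows:
  rows:
    - [[1,0,0,-0.005,0],[1,0,0,-0.01,0],[1,0,0,-0.02,0],[1,0,0,-0.02,0],[1,0,0,-0.03,0],[1,0,0,-0.03,0],[1,0,0,-0.015,0],[1,0,0,0,0]]

```text
time: 9.3
eef_pos: [0.6078, -0.2182, 0.0944]
ee_rot: [[0.257, 0.966, 0.004], [0.966, -0.257, -0.002], [-0.001, 0.004, -1.0]]
contact_force: [0.1, -0.9, -1.6]
grip_width: 0.0484
grasp_force: 41.5
```

```bash
python3 - <<'E'
from h import *
f=imaging.grab_frame("wrist"); P=np.c_[world(f,f["range_z"]>0),f["pixels"][f["range_z"]>0]]
c=(.433,-.133)
Q=near(P,c,.065,.009,.0155); Q=Q[Q[:,3:].max(1)-Q[:,3:].min(1)<45]; print(len(Q),rect(Q))
plan(.433,-.133,.0905,-15,.02)
E
```

```text
7322 (array([ 449.2, -145.2]), array([87.9, 44.1]), 59.7, 'circ', array([ 434.9, -136.7]))
t 9.3 pos [ 0.6071 -0.2178  0.0931] yaw -14.9 w 0.0486 q6 -0.21
turn rows 1 of 0.0011  total shift units [ 0.0737 -0.3802  0.0051] rows 10 each [ 0.0074 -0.038   0.0005]
```

Request:
send_rows:
  rows:
    - [[1,0.004,-0.02,0,0],[1,0.007,-0.037,0,0],[1,0.007,-0.04,0,0],[1,0.008,-0.04,0,0],[1,0.008,-0.04,0,0],[1,0.008,-0.04,0,0],[1,0.008,-0.04,0,0],[1,0.008,-0.04,0,0],[1,0.008,-0.04,0,0],[1,0.008,-0.03,0,0],[1,0,-0.013,0,0],[1,0,0,0.02,0],[1,0,0,0.03,0],[1,0,0,0.03,0],[1,0,0,0.02,0],[1,0,0,0.01,0],[1,0,0,0.008,0],[1,0,0,0.006,0],[1,0,0,0,0],[1,0,0,0,0]]

```text
time: 11.35
eef_pos: [0.4327, -0.133, 0.0302]
ee_rot: [[0.257, 0.966, 0.001], [0.966, -0.257, -0.0], [-0.0, 0.001, -1.0]]
contact_force: [0.1, -0.7, -1.5]
grip_width: 0.0485
grasp_force: 41.7
```

Request:
send_rows:
  rows:
    - [[1,0,0,0.002,0],[1,0,0,0.002,0],[1,0,0,0.002,0],[1,0,0,0,0],[1,0,0,0,0]]

```text
time: 11.85
eef_pos: [0.4325, -0.1329, 0.0271]
ee_rot: [[0.257, 0.966, 0.0], [0.966, -0.257, -0.0], [-0.0, 0.0, -1.0]]
contact_force: [-0.7, 0.7, 2.5]
grip_width: 0.0485
grasp_force: 42.0
```

Request:
send_rows:
  rows:
    - [[0,0,0,0,0],[0,0,0,0,0],[0,0,0,0,0],[0,0,0,0,0],[0,0,0,0,0],[0,0,0,0,0],[0,0,0,-0.01,0],[0,0,0,-0.02,0],[0,0,0,-0.04,0],[0,0,0,-0.05,0],[0,0,0,-0.05,0],[0,0,0,-0.05,0],[0,0,0,-0.05,0],[0,0,0,-0.05,0],[0,0,0,-0.03,0],[0,0,0,0,0]]

```text
time: 13.45
eef_pos: [0.434, -0.1337, 0.2053]
ee_rot: [[0.257, 0.966, 0.006], [0.966, -0.257, -0.003], [-0.001, 0.006, -1.0]]
contact_force: [1.0, -0.1, -0.0]
grip_width: 0.0855
grasp_force: 0.0
```

```bash
python3 - <<'E'
from h import *
plan(.6235,.016,.2,-70.7)
P=cloud(["side","wrist"]); print(rect(near(P,(.433,-.133),.04,.0345,.039)))
E
```

```text
t 13.4 pos [ 0.434  -0.1337  0.2053] yaw -14.9 w 0.0855 q6 -0.21
turn rows 8 of 0.0775  total shift units [ 0.4566 -0.1573  0.0106] rows 9 each [ 0.0507 -0.0175  0.0012]
(array([ 432.7, -134.3]), array([50.5, 50.3]), 74.2, 'circ', array([ 433.1, -134.1]))
```

Parked at (433, -134). Next: the square.

Request:
send_rows:
  rows:
    - [[0,0,0,0,0.0775],[0,0,0,0,0.0775],[0,0,0,0,0.0775],[0,0,0,0,0.0775],[0,0,0,0,0.0775],[0,0,0,0,0.0775],[0,0,0,0,0.0775],[0,0,0,0,0.0775],[0,0.046,-0.016,0.001,0],[0,0.046,-0.016,0.001,0],[0,0.046,-0.016,0.001,0],[0,0.046,-0.016,0.001,0],[0,0.046,-0.016,0.001,0],[0,0.046,-0.016,0.001,0],[0,0.046,-0.016,0.001,0],[0,0.046,-0.016,0.001,0],[0,0.046,-0.016,0.001,0],[0,0.043,-0.013,0.001,0],[0,0,0,0,0],[0,0,0,0,0]]

```text
time: 15.55
eef_pos: [0.6211, 0.017, 0.1949]
ee_rot: [[0.944, 0.331, -0.003], [0.331, -0.944, 0.0], [-0.003, -0.001, -1.0]]
contact_force: [-0.8, -0.1, 0.4]
grip_width: 0.0852
grasp_force: 0.0
```

```bash
cat >> h.py <<'E'
def wlook(c,name,holder=True):
    f=imaging.grab_frame("wrist"); save(f,name)
    P=np.c_[world(f,f["range_z"]>0),f["pixels"][f["range_z"]>0]]
    if holder: print("holder",rect(near(P,c,.045,.034,.0395)))
    Q=near(P,c,.065,.009,.0155); Q=Q[Q[:,3:].max(1)-Q[:,3:].min(1)<45]
    if len(Q): print("stand",rect(Q))
E
python3 - <<'E'
from h import *
wlook((.6235,.017),"w2.png")
plan(.6235,.016,.0275,-70.7)
E
```

```text
holder (array([622.1,  16.3]), array([42.3, 42. ]), 19.0, 'circ', array([621.9,  16.3]))
stand (array([621.8,  18. ]), array([103.7,  56.2]), 12.3, 'circ', array([621.6,  18.6]))
t 15.6 pos [0.6209 0.0166 0.1952] yaw -70.7 w 0.0855 q6 1.13
turn rows 1 of 0.0001  total shift units [0.0045 0.0028 0.3355] rows 6 each [0.0007 0.0005 0.0559]
```

View pics/w2.png

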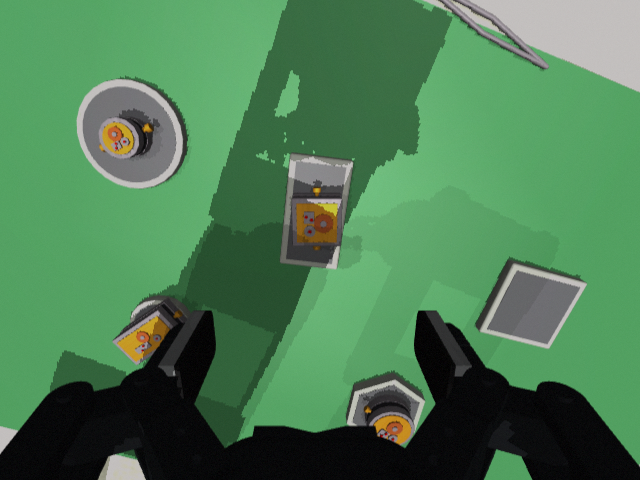

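Request:
send_rows:
  rows:
    - [[0,0.002,0.0014,0.04,0],[0,0,0,0.05,0],[0,0,0,0.05,0],[0,0,0,0.05,0],[0,0,0,0.05,0],[0,0,0,0.05,0],[0,0,0,0.025,0],[0,0,0,0.012,0],[0,0,0,0.008,0],[0,0,0,0,0],[0,0,0,0,0],[1,0,0,0,0],[1,0,0,0,0],[1,0,0,0,0],[1,0,0,0,0],[1,0,0,0,0],[1,0,0,0,0],[1,0,0,0,0],[1,0,0,0,0],[1,0,0,0,0]]

```text
time: 17.6
eef_pos: [0.6238, 0.0163, 0.0299]
ee_rot: [[0.944, 0.331, 0.001], [0.331, -0.944, -0.0], [0.001, 0.001, -1.0]]
contact_force: [-0.6, -0.4, 4.5]
grip_width: 0.0413
grasp_force: 42.0
```

Request:
send_rows:
  rows:
    - [[1,0,0,-0.005,0],[1,0,0,-0.01,0],[1,0,0,-0.02,0],[1,0,0,-0.03,0],[1,0,0,-0.03,0],[1,0,0,-0.025,0],[1,0,0,-0.01,0],[1,0,0,0,0]]

```text
time: 18.4
eef_pos: [0.6242, 0.0163, 0.0961]
ee_rot: [[0.944, 0.33, 0.003], [0.33, -0.944, -0.0], [0.002, 0.001, -1.0]]
contact_force: [0.3, -0.5, -2.0]
grip_width: 0.041
grasp_force: 41.3
```

```bash
python3 - <<'E'
from h import *
plan(.604,-.2185,.0925,-70.7,.02)
E
```

```text
t 18.4 pos [0.6242 0.0163 0.0961] yaw -70.7 w 0.041 q6 1.13
turn rows 1 of -0.0  total shift units [-0.1934  0.4299  0.0071] rows 12 each [-0.0161  0.0358  0.0006]
```

Request:
send_rows:
  rows:
    - [[1,-0.0074,0.0165,0,0],[1,-0.0149,0.0331,0,0],[1,-0.0149,0.0331,0,0],[1,-0.0149,0.0331,0,0],[1,-0.0149,0.0331,0,0],[1,-0.0149,0.0331,0,0],[1,-0.0149,0.0331,0,0],[1,-0.0149,0.0331,0,0],[1,-0.0149,0.0331,0,0],[1,-0.0149,0.0331,0,0],[1,-0.0149,0.0331,0,0],[1,-0.0149,0.0331,0,0],[1,-0.0149,0.0331,0,0],[1,-0.0074,0.0165,0,0],[1,0,0,0.02,0],[1,0,0,0.03,0],[1,0,0,0.02,0],[1,0,0,0.02,0],[1,0,0,0.01,0],[1,0,0,0,0]]

```text
time: 20.4
eef_pos: [0.6022, -0.2177, 0.0428]
ee_rot: [[0.944, 0.331, -0.002], [0.331, -0.944, 0.001], [-0.002, -0.002, -1.0]]
contact_force: [-0.0, -0.6, -2.3]
grip_width: 0.0411
grasp_force: 41.3
```

```bash
python3 - <<'E'
from h import *
plan(.604,-.2185,.030,-70.7,.02)
E
```

```text
t 20.4 pos [ 0.6022 -0.2177  0.0428] yaw -70.7 w 0.0411 q6 0.76
turn rows 1 of 0.0003  total shift units [0.0028 0.0026 0.0255] rows 1 each [0.0028 0.0026 0.0255]
```

Request:
send_rows:
  rows:
    - [[1,0.001,0.002,0.01,0],[1,0.001,0,0.006,0],[1,0,0,0.004,0],[1,0,0,0.002,0],[1,0,0,0.001,0],[1,0,0,0,0],[1,0,0,0,0]]

```text
time: 21.1
eef_pos: [0.6043, -0.2193, 0.033]
ee_rot: [[0.944, 0.33, 0.0], [0.33, -0.944, -0.0], [0.0, 0.0, -1.0]]
contact_force: [-0.3, -0.8, -1.6]
grip_width: 0.0411
grasp_force: 41.3
```

Request:
send_rows:
  rows:
    - [[1,0,0,0.002,0],[1,0,0,0.002,0],[1,0,0,0.001,0],[1,0,0,0.001,0],[1,0,0,0,0],[1,0,0,0,0]]

```text
time: 21.7
eef_pos: [0.6042, -0.2192, 0.0299]
ee_rot: [[0.944, 0.33, -0.0], [0.33, -0.944, 0.0], [-0.0, -0.0, -1.0]]
contact_force: [-1.3, 0.7, 0.1]
grip_width: 0.0413
grasp_force: 41.4
```

Request:
send_rows:
  rows:
    - [[0,0,0,0,0],[0,0,0,0,0],[0,0,0,0,0],[0,0,0,0,0],[0,0,0,0,0],[0,0,0,0,0],[0,0,0,-0.01,0],[0,0,0,-0.02,0],[0,0,0,-0.04,0],[0,0,0,-0.05,0],[0,0,0,-0.05,0],[0,0,0,-0.05,0],[0,0,0,-0.05,0],[0,0,0,-0.05,0],[0,0,0,-0.02,0],[0,0,0,0,0]]

```text
time: 23.3
eef_pos: [0.6054, -0.2198, 0.2026]
ee_rot: [[0.944, 0.33, 0.004], [0.33, -0.944, -0.002], [0.003, 0.003, -1.0]]
contact_force: [-0.2, 0.2, -0.5]
grip_width: 0.0855
grasp_force: 0.0
```

```bash
python3 - <<'E'
from h import *
wlook((.6025,-.219),"w3.png")
plan(.4605,.130,.2,55,.024)
E
```

```text
holder (array([ 603.1, -219. ]), array([42., 42.]), 19.3, 'circ', array([ 603. , -219.2]))
stand (array([ 602.5, -219.5]), array([80.4, 80.2]), 3.9, 'circ', array([ 602.4, -219.6]))
t 23.4 pos [ 0.6045 -0.2194  0.2005] yaw -70.7 w 0.0853 q6 0.76
turn rows 8 of 0.0754  total shift units [-0.6368 -0.4071  0.0011] rows 16 each [-0.0398 -0.0254  0.0001]
```

Request:
send_rows:
  rows:
    - [[0,0,0,0,-0.0822],[0,0,0,0,-0.0822],[0,0,0,0,-0.0822],[0,0,0,0,-0.0822],[0,0,0,0,-0.0822],[0,0,0,0,-0.0822],[0,0,0,0,-0.0822],[0,0,0,0,-0.0822],[0,0,0,0,-0.0822],[0,0,0,0,-0.0822],[0,0,0,0,-0.0822],[0,0,0,0,-0.0822],[0,0,0,0,-0.0822],[0,0,0,0,-0.0822],[0,0,0,0,-0.0822],[0,0,0,0,-0.0822],[0,0,0,0,-0.0822],[0,0,0,0,0]]

```text
time: 25.15
eef_pos: [0.6032, -0.2187, 0.1974]
ee_rot: [[-0.82, 0.572, -0.003], [0.572, 0.82, 0.002], [0.004, -0.0, -1.0]]
contact_force: [0.3, 0.5, 0.5]
grip_width: 0.0855
grasp_force: 0.0
```

Request:
send_rows:
  rows:
    - [[0,0.0398,0.0254,0,0],[0,0.0398,0.0254,0,0],[0,0.0398,0.0254,0,0],[0,0.0398,0.0254,0,0],[0,0.0398,0.0254,0,0],[0,0.0398,0.0254,0,0],[0,0.0398,0.0254,0,0],[0,0.0398,0.0254,0,0],[0,0.0398,0.0254,0,0],[0,0.0398,0.0254,0,0],[0,0.0398,0.0254,0,0],[0,0.0398,0.0254,0,0],[0,0.0398,0.0254,0,0],[0,0.0398,0.0254,0,0],[0,0.0398,0.0254,0,0],[0,0.0398,0.0254,0,0],[0,0,0,0,0],[0,0,0,0,0],[0,0,0,0,0]]

```text
time: 27.05
eef_pos: [0.4597, 0.1291, 0.1994]
ee_rot: [[-0.819, 0.574, -0.001], [0.574, 0.819, -0.0], [0.0, -0.001, -1.0]]
contact_force: [0.3, -0.4, -0.2]
grip_width: 0.0855
grasp_force: 0.0
```

```bash
python3 - <<'E'
from h import *
wlook((.4605,.130),"w4.png")
plan(.4605,.130,.0275,55)
E
```

```text
holder (array([459.2, 131.1]), array([34.1, 60.3]), 54.1, 'circ', array([459.1, 131.1]))
stand (array([453.6, 130.1]), array([61.5, 54.2]), 62.9, 'circ', array([455.2, 129.8]))
t 27.1 pos [0.4598 0.1289 0.1995] yaw 55.0 w 0.0856 q6 -0.85
turn rows 1 of -0.0005  total shift units [1.00e-04 2.50e-03 3.44e-01] rows 6 each [0.     0.0004 0.0573]
```

View pics/w4.png

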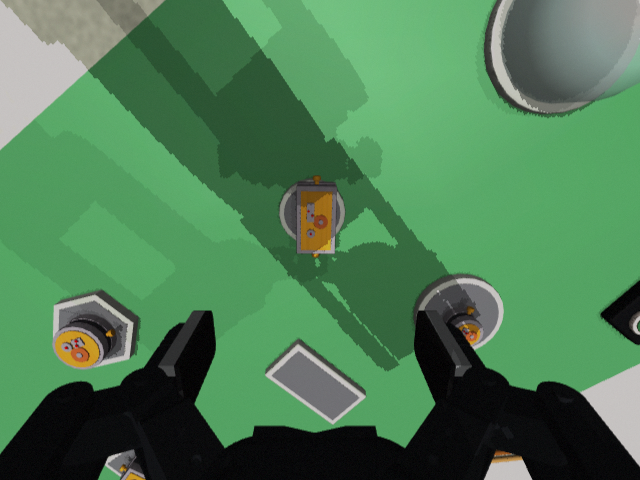

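Request:
send_rows:
  rows:
    - [[0,0.0035,0.003,0.04,0.01],[0,0,0,0.05,0],[0,0,0,0.05,0],[0,0,0,0.05,0],[0,0,0,0.05,0],[0,0,0,0.05,0],[0,0,0,0.03,0],[0,0,0,0.015,0],[0,0,0,0.008,0],[0,0,0,0,0],[0,0,0,0,0],[1,0,0,0,0],[1,0,0,0,0],[1,0,0,0,0],[1,0,0,0,0],[1,0,0,0,0],[1,0,0,0,0],[1,0,0,0,0],[1,0,0,0,0],[1,0,0,0,0]]

```text
time: 29.1
eef_pos: [0.4594, 0.132, 0.0288]
ee_rot: [[-0.811, 0.585, 0.001], [0.585, 0.811, 0.0], [-0.001, 0.0, -1.0]]
contact_force: [-0.9, -0.4, 5.5]
grip_width: 0.0331
grasp_force: 41.1
```

Lift and carry to the oblong stand (621.8, 18.0).

Request:
send_rows:
  rows:
    - [[1,0,0,-0.005,0],[1,0,0,-0.01,0],[1,0,0,-0.02,0],[1,0,0,-0.03,0],[1,0,0,-0.03,0],[1,0,0,-0.025,0],[1,0,0,-0.01,0],[1,0,0,0,0]]

```text
time: 29.9
eef_pos: [0.4597, 0.132, 0.0943]
ee_rot: [[-0.811, 0.585, 0.002], [0.585, 0.811, 0.0], [-0.001, 0.001, -1.0]]
contact_force: [0.5, -0.2, -1.9]
grip_width: 0.0331
grasp_force: 40.4
```

```bash
python3 - <<'E'
from h import *
wlook((.459,.130),"w5.png",False)
plan(.622,.0185,.0925,54.2,.0195)
E
```

```text
stand (array([446. , 132.1]), array([61.3, 38.7]), 71.7, 'circ', array([456.3, 128.5]))
t 29.9 pos [0.4591 0.132  0.0935] yaw 54.2 w 0.0329 q6 -0.83
turn rows 1 of -0.0004  total shift units [-0.397   0.0065  0.002 ] rows 11 each [-0.0361  0.0006  0.0002]
```

Request:
send_rows:
  rows:
    - [[1,-0.018,0,0,0],[1,-0.0361,0.001,0,0],[1,-0.0361,0.001,0,0],[1,-0.0361,0.001,0,0],[1,-0.0361,0.001,0,0],[1,-0.0361,0.001,0,0],[1,-0.0361,0.001,0,0],[1,-0.0361,0,0,0],[1,-0.0361,0,0,0],[1,-0.0361,0,0,0],[1,-0.0361,0,0,0],[1,-0.018,0,0,0],[1,0,0,0.02,0],[1,0,0,0.03,0],[1,0,0,0.02,0],[1,0,0,0.02,0],[1,0,0,0.01,0],[1,0,0,0.01,0],[1,0,0,0,0],[1,0,0,0,0]]

```text
time: 31.95
eef_pos: [0.622, 0.0182, 0.0387]
ee_rot: [[-0.811, 0.585, 0.001], [0.585, 0.811, -0.0], [-0.001, 0.0, -1.0]]
contact_force: [0.1, -0.3, -2.4]
grip_width: 0.0328
grasp_force: 40.4
```

Request:
send_rows:
  rows:
    - [[1,0,0,0.008,0],[1,0,0,0.006,0],[1,0,0,0.003,0],[1,0,0,0.002,0],[1,0,0,0,0],[1,0,0,0,0]]

```text
time: 32.55
eef_pos: [0.6218, 0.0181, 0.0289]
ee_rot: [[-0.811, 0.586, 0.0], [0.586, 0.811, -0.0], [-0.0, 0.0, -1.0]]
contact_force: [-0.7, -0.2, -1.7]
grip_width: 0.0333
grasp_force: 40.3
```

Request:
send_rows:
  rows:
    - [[1,0,0,0.001,0],[1,0,0,0.001,0],[1,0,0,0,0],[1,0,0,0,0]]

```text
time: 32.95
eef_pos: [0.6218, 0.0181, 0.0288]
ee_rot: [[-0.811, 0.585, 0.0], [0.585, 0.811, -0.0], [-0.0, -0.0, -1.0]]
contact_force: [-4.0, 1.2, 7.4]
grip_width: 0.0332
grasp_force: 41.3
```

Contact made. Release and rise.

Request:
send_rows:
  rows:
    - [[0,0,0,0,0],[0,0,0,0,0],[0,0,0,0,0],[0,0,0,0,0],[0,0,0,0,0],[0,0,0,0,0],[0,0,0,-0.01,0],[0,0,0,-0.02,0],[0,0,0,-0.04,0],[0,0,0,-0.05,0],[0,0,0,-0.05,0],[0,0,0,-0.05,0],[0,0,0,-0.05,0],[0,0,0,-0.05,0],[0,0,0,-0.02,0],[0,0,0,0,0]]

```text
time: 34.55
eef_pos: [0.623, 0.0181, 0.2005]
ee_rot: [[-0.811, 0.585, 0.005], [0.585, 0.811, -0.0], [-0.004, 0.002, -1.0]]
contact_force: [0.1, 0.2, -0.1]
grip_width: 0.0852
grasp_force: 0.0
```

```bash
python3 - <<'E'
from h import *
wlook((.622,.018),"w6.png")
P=cloud(["side","scene"]); Q=near(P,(.459,.129),.05,.009,.0145); Q=Q[Q[:,3:].max(1)-Q[:,3:].min(1)<45]; print("small stand",rect(Q))
plan(.636,.184,.2,42,.024)
E
```

```text
holder (array([622.2,  18.4]), array([34.1, 59.9]), 54.1, 'circ', array([622.2,  18.4]))
stand (array([620.3,  20.2]), array([103.7,  61. ]), 12.5, 'circ', array([620.6,  18.3]))
small stand (array([459.5, 127.5]), array([64. , 61.6]), 79.4, 'circ', array([460.3, 127.2]))
t 34.7 pos [0.6208 0.0182 0.1962] yaw 54.2 w 0.0856 q6 -1.04
turn rows 2 of 0.0676  total shift units [ 0.2261  0.2444 -0.0075] rows 7 each [ 0.0323  0.0349 -0.0011]
```

Request:
send_rows:
  rows:
    - [[0,0,0,0,0.0676],[0,0,0,0,0.0676],[0,0.028,0.03,0,0],[0,0.033,0.036,0,0],[0,0.033,0.036,0,0],[0,0.033,0.036,0,0],[0,0.033,0.036,0,0],[0,0.033,0.036,0,0],[0,0.033,0.034,0,0],[0,0,0,0,0],[0,0,0,0,0],[0,0,0,0,0]]

```text
time: 35.9
eef_pos: [0.6363, 0.1829, 0.1966]
ee_rot: [[-0.669, 0.743, -0.002], [0.743, 0.669, -0.001], [0.001, -0.002, -1.0]]
contact_force: [0.2, -0.8, 0.2]
grip_width: 0.0853
grasp_force: 0.0
```

```bash
python3 - <<'E'
from h import *
wlook((.636,.185),"w7.png")
plan(.636,.184,.0275,42)
E
```

```text
holder (array([634.7, 185.3]), array([30.6, 31.5]), 42.3, 'circ', array([634.9, 185.6]))
stand (array([633.9, 189. ]), array([88.6, 88.8]), 87.8, 'circ', array([633.9, 188.8]))
t 36.0 pos [0.6365 0.1827 0.197 ] yaw 41.9 w 0.0854 q6 -0.57
turn rows 1 of -0.0007  total shift units [0.0026 0.001  0.339 ] rows 6 each [0.0004 0.0002 0.0565]
```

View pics/w7.png

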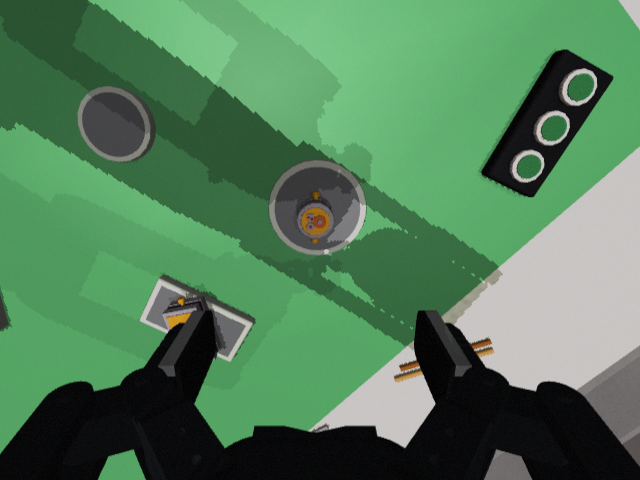

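Request:
send_rows:
  rows:
    - [[0,0.006,0.001,0.04,0],[0,0,0,0.05,0],[0,0,0,0.05,0],[0,0,0,0.05,0],[0,0,0,0.05,0],[0,0,0,0.05,0],[0,0,0,0.025,0],[0,0,0,0.015,0],[0,0,0,0.008,0],[0,0,0,0,0],[0,0,0,0,0],[1,0,0,0,0],[1,0,0,0,0],[1,0,0,0,0],[1,0,0,0,0],[1,0,0,0,0],[1,0,0,0,0],[1,0,0,0,0],[1,0,0,0,0],[1,0,0,0,0]]

```text
time: 37.95
eef_pos: [0.6355, 0.1864, 0.0293]
ee_rot: [[-0.669, 0.743, 0.001], [0.743, 0.669, 0.0], [-0.0, 0.001, -1.0]]
contact_force: [-0.7, -0.5, 5.4]
grip_width: 0.0304
grasp_force: 39.9
```

Request:
send_rows:
  rows:
    - [[1,0,0,-0.005,0],[1,0,0,-0.01,0],[1,0,0,-0.02,0],[1,0,0,-0.03,0],[1,0,0,-0.03,0],[1,0,0,-0.025,0],[1,0,0,-0.01,0],[1,0,0,0,0]]

```text
time: 38.75
eef_pos: [0.6361, 0.1865, 0.0956]
ee_rot: [[-0.669, 0.743, 0.003], [0.743, 0.669, 0.0], [-0.001, 0.002, -1.0]]
contact_force: [0.9, -0.3, -0.1]
grip_width: 0.0304
grasp_force: 39.6
```

```bash
python3 - <<'E'
from h import *
plan(.459,.128,.0925,42,.0195)
E
```

```text
t 38.8 pos [0.6361 0.1865 0.0956] yaw 42.0 w 0.0304 q6 -0.57
turn rows 1 of -0.0001  total shift units [ 0.1501 -0.3415  0.0063] rows 10 each [ 0.015  -0.0342  0.0006]
```

Request:
send_rows:
  rows:
    - [[1,0.0075,-0.017,0,0],[1,0.015,-0.0342,0,0],[1,0.015,-0.0342,0,0],[1,0.015,-0.0342,0,0],[1,0.015,-0.0342,0,0],[1,0.015,-0.0342,0,0],[1,0.015,-0.0342,0,0],[1,0.015,-0.0342,0,0],[1,0.015,-0.0342,0,0],[1,0.015,-0.0342,0,0],[1,0.0085,-0.017,0,0],[1,0,0,0,0],[1,0,0,0,0]]

```text
time: 40.05
eef_pos: [0.4579, 0.1282, 0.0938]
ee_rot: [[-0.669, 0.743, 0.001], [0.743, 0.669, 0.0], [-0.0, 0.001, -1.0]]
contact_force: [0.9, 0.4, 0.6]
grip_width: 0.0302
grasp_force: 39.7
```

```bash
python3 - <<'E'
from h import *
f=imaging.grab_frame("side"); cv2.imwrite("pics/s3.png",cv2.resize(f["pixels"][150:300,150:350,::-1],(800,600)))
wlook((.459,.129),"w8.png",False)
plan(.4585,.1283,.0295,42,.0195)
E
```

```text
stand (array([454.6, 130.7]), array([61.4, 55.7]), 43.7, 'circ', array([456.6, 128.4]))
t 40.1 pos [0.4584 0.1282 0.094 ] yaw 42.0 w 0.0305 q6 -0.63
turn rows 1 of -0.0  total shift units [-1.00e-04  2.00e-04  1.29e-01] rows 4 each [-0.      0.0001  0.0322]
```

View pics/s3.png

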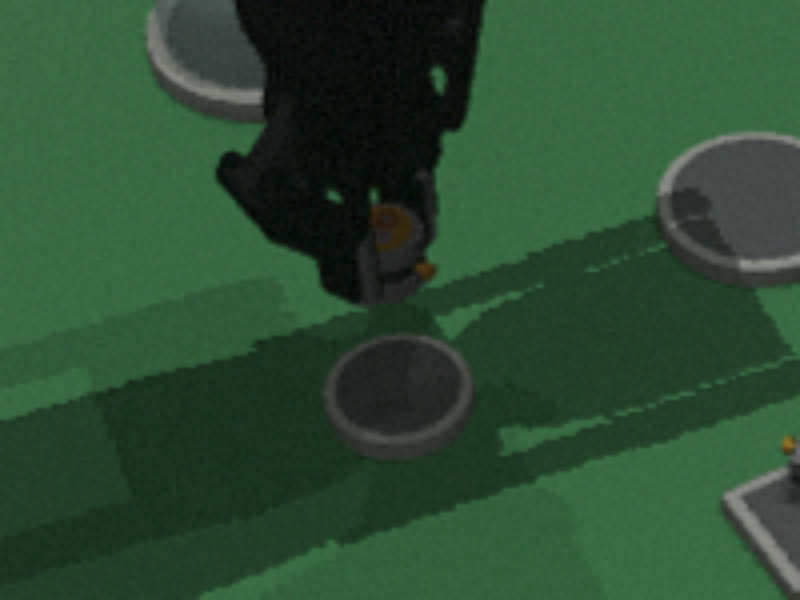

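Small round is held upright (400, 260) over its empty stand (400, 395). Lower it.

Request:
send_rows:
  rows:
    - [[1,0,0,0.02,0],[1,0,0,0.03,0],[1,0,0,0.03,0],[1,0,0,0.02,0],[1,0,0,0.014,0],[1,0,0,0.006,0],[1,0,0,0.004,0],[1,0,0,0.003,0],[1,0,0,0,0],[1,0,0,0,0]]

```text
time: 41.15
eef_pos: [0.458, 0.1282, 0.0307]
ee_rot: [[-0.669, 0.743, 0.001], [0.743, 0.669, 0.0], [-0.0, 0.001, -1.0]]
contact_force: [0.7, -1.1, -0.3]
grip_width: 0.0307
grasp_force: 39.7
```

Request:
send_rows:
  rows:
    - [[1,0,0,0.001,0],[1,0,0,0.001,0],[1,0,0,0.001,0],[1,0,0,0,0],[1,0,0,0,0]]

```text
time: 41.65
eef_pos: [0.4578, 0.1281, 0.0292]
ee_rot: [[-0.669, 0.743, 0.0], [0.743, 0.669, -0.0], [-0.0, 0.0, -1.0]]
contact_force: [-1.4, -0.5, 6.5]
grip_width: 0.0305
grasp_force: 40.2
```

Request:
send_rows:
  rows:
    - [[0,0,0,0,0],[0,0,0,0,0],[0,0,0,0,0],[0,0,0,0,0],[0,0,0,0,0],[0,0,0,0,0],[0,0,0,-0.01,0],[0,0,0,-0.02,0],[0,0,0,-0.04,0],[0,0,0,-0.05,0],[0,0,0,-0.05,0],[0,0,0,-0.05,0],[0,0,0,-0.05,0],[0,0,0,-0.05,0],[0,0,0,-0.02,0],[0,0,0,0,0]]

```text
time: 43.25
eef_pos: [0.4588, 0.1283, 0.201]
ee_rot: [[-0.669, 0.743, 0.004], [0.743, 0.669, 0.0], [-0.003, 0.003, -1.0]]
contact_force: [-0.3, 0.2, -1.1]
grip_width: 0.0855
grasp_force: 0.0
```

```bash
python3 - <<'E'
from h import *
wlook((.4585,.128),"w9.png")
plan(.4325,-.134,.2,-15,.024)
E
```

```text
holder (array([458.2, 128.3]), array([31.3, 30.7]), 19.0, 'circ', array([458.2, 128. ]))
stand (array([456.6, 128.8]), array([60.7, 60.7]), 84.6, 'circ', array([456.8, 128.6]))
t 43.3 pos [0.4579 0.1281 0.1993] yaw 42.0 w 0.0851 q6 -0.63
turn rows 8 of 0.0792  total shift units [-0.5195  0.0867 -0.0015] rows 11 each [-0.0472  0.0079 -0.0001]
```

Good (1.5 mm off). Now the large round.

Request:
send_rows:
  rows:
    - [[0,0,0,0,0.0792],[0,0,0,0,0.0792],[0,0,0,0,0.0792],[0,0,0,0,0.0792],[0,0,0,0,0.0792],[0,0,0,0,0.0792],[0,0,0,0,0.0792],[0,0,0,0,0.0792],[0,-0.0472,0.0079,0,0],[0,-0.0472,0.0079,0,0],[0,-0.0472,0.0079,0,0],[0,-0.0472,0.0079,0,0],[0,-0.0472,0.0079,0,0],[0,-0.0472,0.0079,0,0],[0,-0.0472,0.0079,0,0],[0,-0.0472,0.0079,0,0],[0,-0.0472,0.0079,0,0],[0,-0.0472,0.0079,0,0],[0,-0.0472,0.0079,0,0],[0,0,0,0,0]]

```text
time: 45.3
eef_pos: [0.4311, -0.1356, 0.197]
ee_rot: [[0.262, 0.965, -0.003], [0.965, -0.262, 0.001], [-0.0, -0.003, -1.0]]
contact_force: [0.2, 0.4, -0.4]
grip_width: 0.0855
grasp_force: 0.0
```

```bash
python3 - <<'E'
from h import *
wlook((.4325,-.134),"w10.png")
plan(.4325,-.134,.0275,-15)
E
```

```text
holder (array([ 432.3, -133.3]), array([48.9, 49.5]), 73.4, 'circ', array([ 432.2, -133.4]))
stand (array([ 430.9, -132.7]), array([91.9, 80. ]), 70.1, 'circ', array([ 430.9, -132.7]))
t 45.4 pos [ 0.4312 -0.1343  0.197 ] yaw -15.2 w 0.0851 q6 -0.21
turn rows 1 of -0.002  total shift units [0.0012 0.0024 0.3391] rows 6 each [0.0002 0.0004 0.0565]
```

Request:
send_rows:
  rows:
    - [[0,0.002,0.001,0.04,0],[0,0,0,0.05,0],[0,0,0,0.05,0],[0,0,0,0.05,0],[0,0,0,0.05,0],[0,0,0,0.05,0],[0,0,0,0.025,0],[0,0,0,0.015,0],[0,0,0,0.009,0],[0,0,0,0,0],[0,0,0,0,0],[1,0,0,0,0],[1,0,0,0,0],[1,0,0,0,0],[1,0,0,0,0],[1,0,0,0,0],[1,0,0,0,0],[1,0,0,0,0],[1,0,0,0,0],[1,0,0,0,0]]

```text
time: 47.35
eef_pos: [0.4335, -0.1334, 0.0302]
ee_rot: [[0.259, 0.966, 0.001], [0.966, -0.259, -0.0], [-0.0, 0.001, -1.0]]
contact_force: [-2.3, 0.6, 5.8]
grip_width: 0.0482
grasp_force: 40.6
```

Request:
send_rows:
  rows:
    - [[1,0,0,-0.005,0],[1,0,0,-0.01,0],[1,0,0,-0.02,0],[1,0,0,-0.03,0],[1,0,0,-0.03,0],[1,0,0,-0.03,0],[1,0,0,-0.03,0],[1,0,0,-0.03,0],[1,0,0,-0.015,0],[1,0,0,0,0]]

```text
time: 48.35
eef_pos: [0.4339, -0.1335, 0.1309]
ee_rot: [[0.259, 0.966, 0.003], [0.966, -0.259, -0.001], [-0.001, 0.003, -1.0]]
contact_force: [-0.2, -0.6, -1.4]
grip_width: 0.0482
grasp_force: 41.5
```

```bash
python3 - <<'E'
from h import *
plan(.6345,.188,.125,-15,.022)
E
```

```text
t 48.4 pos [ 0.4339 -0.1335  0.1309] yaw -15.0 w 0.0482 q6 -0.21
turn rows 1 of -0.0003  total shift units [0.725  0.2211 0.0117] rows 18 each [0.0403 0.0123 0.0007]
```

Request:
send_rows:
  rows:
    - [[1,0.02,0.006,0,0],[1,0.0403,0.0123,0,0],[1,0.0403,0.0123,0,0],[1,0.0403,0.0123,0,0],[1,0.0403,0.0123,0,0],[1,0.0403,0.0123,0,0],[1,0.0403,0.0123,0,0],[1,0.0403,0.0123,0,0],[1,0.0403,0.0123,0,0],[1,0.0403,0.0123,0,0],[1,0.0403,0.0123,0,0],[1,0.0403,0.0123,0,0],[1,0.0403,0.0123,0,0],[1,0.0403,0.0123,0,0],[1,0.0403,0.0123,0,0],[1,0.0403,0.0123,0,0],[1,0.0403,0.0123,0,0],[1,0.0403,0.0123,0,0],[1,0.02,0.006,0,0],[1,0,0,0,0]]

```text
time: 50.35
eef_pos: [0.6334, 0.1898, 0.128]
ee_rot: [[0.258, 0.966, -0.002], [0.966, -0.258, -0.0], [-0.001, -0.002, -1.0]]
contact_force: [-0.7, 0.8, -0.4]
grip_width: 0.0481
grasp_force: 41.6
```

Request:
send_rows:
  rows:
    - [[1,0,0,0.02,0],[1,0,0,0.03,0],[1,0,0,0.03,0],[1,0,0,0.03,0],[1,0,0,0.03,0],[1,0,0,0.02,0],[1,0,0,0.01,0],[1,0,0,0,0],[1,0,0,0,0]]

```text
time: 51.25
eef_pos: [0.6343, 0.1886, 0.0448]
ee_rot: [[0.259, 0.966, 0.001], [0.966, -0.259, 0.0], [0.0, 0.001, -1.0]]
contact_force: [-0.1, 0.4, -1.9]
grip_width: 0.0486
grasp_force: 41.6
```

```bash
python3 - <<'E'
from h import *
plan(.6348,.1885,.030,-15,.022)
E
```

```text
t 51.2 pos [0.6343 0.1886 0.0448] yaw -15.0 w 0.0486 q6 0.43
turn rows 1 of -0.0003  total shift units [0.0002 0.0011 0.0296] rows 1 each [0.0002 0.0011 0.0296]
```

Request:
send_rows:
  rows:
    - [[1,0,0,0.01,0],[1,0,0,0.008,0],[1,0,0,0.005,0],[1,0,0,0.003,0],[1,0,0,0.001,0],[1,0,0,0,0],[1,0,0,0,0]]

```text
time: 51.95
eef_pos: [0.6339, 0.1885, 0.0309]
ee_rot: [[0.259, 0.966, 0.0], [0.966, -0.259, 0.0], [0.0, 0.0, -1.0]]
contact_force: [-0.3, -0.2, -1.1]
grip_width: 0.0488
grasp_force: 41.6
```

Request:
send_rows:
  rows:
    - [[1,0,0,0.001,0],[1,0,0,0.001,0],[1,0,0,0,0],[1,0,0,0,0]]

```text
time: 52.35
eef_pos: [0.634, 0.1885, 0.0303]
ee_rot: [[0.259, 0.966, 0.0], [0.966, -0.259, 0.0], [0.0, 0.0, -1.0]]
contact_force: [-1.4, -0.1, 2.7]
grip_width: 0.0482
grasp_force: 41.9
```

Request:
send_rows:
  rows:
    - [[0,0,0,0,0],[0,0,0,0,0],[0,0,0,0,0],[0,0,0,0,0],[0,0,0,0,0],[0,0,0,0,0],[0,0,0,-0.01,0],[0,0,0,-0.02,0],[0,0,0,-0.04,0],[0,0,0,-0.05,0],[0,0,0,-0.05,0],[0,0,0,-0.05,0],[0,0,0,-0.05,0],[0,0,0,-0.05,0],[0,0,0,-0.02,0],[0,0,0,0,0],[0,0,0,0,0],[0,0,0,0,0]]

```text
time: 54.15
eef_pos: [0.6327, 0.1883, 0.1978]
ee_rot: [[0.259, 0.966, -0.003], [0.966, -0.259, -0.001], [-0.001, -0.003, -1.0]]
contact_force: [0.0, 0.2, -0.0]
grip_width: 0.0854
grasp_force: 0.0
```

```bash
python3 - <<'E'
from h import *
wlook((.634,.188),"w11.png")
f=imaging.grab_frame("side"); save(f,"s4.png")
E
```

```text
holder (array([633.8, 188.2]), array([49., 49.]), 75.4, 'circ', array([633.7, 188.1]))
stand (array([634.3, 189.2]), array([89. , 88.6]), 29.7, 'circ', array([634.4, 188.9]))
```

View pics/s4.png

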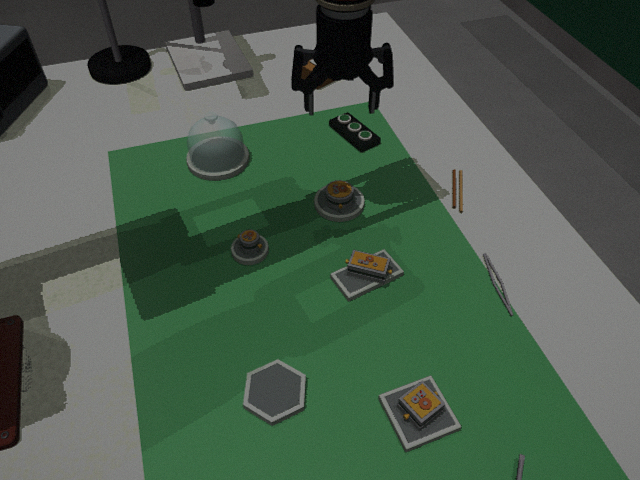

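All four are on their own stands: large round (340,195), small round (250,240), oblong (368,265), square (422,402). The hexagon (275,390) is empty and the dome (217,150) is untouched.

```bash
python3 -c "
from plant import robot
print(robot.finish_job())"
```

```text
the job is handed in; nothing more can be done
None
```

All four holders stand upright on their own stands, each within about 2 mm of centre by the wrist camera; the hexagonal stand is empty, the dome was not touched, and the job was handed in at about 54 s (no verdict was returned).

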